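Tare the counter scale for the blue basket

ROBOT

A 6-joint arm with a two-finger parallel gripper is mounted at the origin on the work surface. World frame = base frame: x ahead of the robot, y to its left, z up, the work surface at z = 0. Lengths are in m, angles in rad, forces in N, time in s.
With the tool pointing down it reaches from about 0.35 to 0.925 m from the base axis. Payload 6.4 kg.
Tool frame: the origin (TCP) lies midway between the tips of the shut fingers; the grasp point (between the pads) lies 19 mm behind it; z points along the fingers, y is the direction in which the jaws open and shut (so a half turn about z gives the same grasp; the last joint's range is limited). The gripper opens to 85 mm and grips with 20 to 120 N. Pads are 22 mm wide; open, the fingers measure 114 mm over their backs; the gripper's body (76 mm by 85 mm) begins 54 mm behind the grasp point. The pads swing forward as they close: fully open they stand 13 mm farther back than shut.
Start: joints at [-1.452, 0.245, 1.558, -0, 1.339, -0.174], TCP at [0.188, -0.622, 0.231] pointing down, gripper open.
Joint ranges: [-3.13, 3.13], [-1.02, 2.26], [0.13, 2.54], [-0.95, 4.09], [0.21, 2.88], [-2.74, 2.74]. Speed limits (rad/s): [2.57, 2.57, 3.14, 3.14, 3.14, 3.14].

INTERFACE

Orientations are given as a 3x3 rotation matrix whose columns are the frame's x, y, z axes.
In Python, from plant import ctrl gives the robot as it stands. The module is installed in compiled form; this text tells all that it offers.
- The arm moves only by the tool drive_tool, never from a script. Its argument "plan" is a list of rows, each a list of 3 entries, a list of its own where there are three numbers: the gripper command: -1 is shut, 1 is fully open, values between are in proportion, then the shift along the tool's x, y, z in mm, then the turn, a rotation vector about the tool's x, y, z in rad. In form: [[jaw, [tx, ty, tz], [rx, ry, rz]], ...]. A call has 1 to 10 rows; each row shifts and turns the pose as measured when the row begins, along the tool's axes as they then stand; what a row does not reach is not made up. A row lasts 1/10 s, in which the tool goes at most 50 mm and 8.59 degrees, less where a joint would pass 70% of its speed; a pose out of reach is approached as far as the arm can. A call with a gripper value outside its range is refused whole. The fingers move at their own pace and stop on an object; "force" is the grip in N (left out, the last holds). Time passes only in rows, so rows that do not move let the fingers close. It gives the time, the measured TCP pose, the force and the opening at its end, in the units of the state.
- ctrl.observe(): the state, without advancing time (a new reading comes with each control period).
- ctrl.read_camera(name): name is "side" or "top"; returns a dict with "color" (480x640x3 uint8, blue, green, red), "fov_y" (degrees; the focal length in pixels is half the picture's height over the tangent of half this angle, whatever the lens; pixels are square), "cx", "cy" (the principal point, pixels), "k1" (the pictures are not rectified: a ray, as slopes to the right and down, at radius r is drawn at 1 + k1 r^2 times it, then the intrinsics apply), "camera_from_world" (4x4, takes a point from world to camera coordinates). Camera axes: x right, y up, looking along -z (the intrinsics and any distortion apply to the point x, -y, -z); pixel columns grow to the right and rows downward; lengths in m; the calibration is good to about 2 mm. A picture is of the moment at which its call begins. There is no depth.
- ctrl.job_done(): hands the job in, once; it reports no verdict.
Trained networks look in the newest picture that a camera, given by its name, has taken for a name from the list of things; names that differ only in an ending like _2 or _b are one class to them, and where a whole thing is asked for, a point or a joint stands for the part that bears it (a point fixed in the world has none). Each returns a list of dicts, best first, with "score" (0 to 1); they miss things now and then, are a little off and sometimes report something else, mostly with a low value. They report only what shows in the picture. A call takes as long as a camera call. They do not tell look-alikes from the thing itself.
- ctrl.spot_in(name, camera): "point" ([x, y, z] in m, in world coordinates, good to about 4 mm: the middle of the surface that is visible of it).
- ctrl.tip_of(name, camera): "point" ([x, y, z] in m, in world coordinates, good to about 4 mm: a listed point, or the origin of a listed thing).
The state is a dict: "time_s": time; "joint_positions": joint angles; "joint_vel": joint speeds; "tau": joint torques, N m; "tool_pos": TCP position; "eef_rot": TCP orientation; "contact_force": force on the tool from outside, world axes, zero at the start; "torque": the same for the moment, N m; "finger_gap": finger opening in m.
Only numpy, scipy, OpenCV 4.12 (cv2) and the standard library are available. Lean on these libraries where they do the work, as an engineer would, in place of code of your own. Each camera call takes 0.05 s, during which the arm holds its last target. There are 200 camera calls.

TASK

Put the empty blue basket on the middle of the scale's steel platter and let go of it, then tare the scale: with a fingertip, roll the thumbwheel in the slot of the scale's top until the red zero mark on the dial lies under the tip of the black pointer. Feel your way gently: the wheel is delicate, so never push on the scale with more than about 12 N; leave the basket on the platter and everything else where it is.

Things in the scene. Friction and masses are not known exactly. Their poses are not given: they have to be found in the camera images.
- scale: Green counter scale bolted down, 210 mm (x) by 380 mm (y), flat top panel 70 mm above the counter. Origin: centre of its underside; x points away from the robot at yaw 0, y to the left, z up. The left half (+y) carries the steel platter, the right half the dial (far side; clear cover 130 mm across, 95 mm above the counter) and the thumbwheel (robot's side).
- platter_top (a point): Centre of the top face of the steel platter, 170 x 170 mm, flat, 95 mm above the counter when empty (scale frame 0, +90, 95 mm). It sinks under load on a 0.4 N/mm spring (5 to 11 mm with the basket on it) and turns the pointer by 0.08 rad per mm.
- slot (a point): Middle of the thumbwheel's slot, level with the top panel (scale frame -68, -100, 70 mm). Slot 18 mm wide, 52 mm long along the scale's y. In it a black wheel with grey and orange ribs, 50 mm in diameter, 12 mm wide, axle along the scale's x. Its crown, straight above this point, stands 5 to 15 mm proud of the panel: how much differs each time and is not measured, so feel for it.
- tare_wheel (a joint): Angle of the thumbwheel (rad). It grows as its top rolls to the scale's -y (away from the platter), turning the dial clockwise seen from above: 0.5 rad of dial per rad of wheel (1 rad of dial for 50 mm at the rim). Axle sprung: 8 N/mm at the crown, 1 N preload, 2.5 mm travel to a hard stop. It takes a drag of 3.5 to 4 N at the rim: a touch under 5 to 7 N slips; it stays where left.
- dial_center (a point): Centre of the round white dial, on the axis of both dial and pointer (vertical), 90 mm above the counter (scale frame +30, -100, 90 mm). The dial is 112 mm across.
- zero_mark (a point): Centre of the red spot (12 mm across) on the dial, 47 mm from the dial's centre: the zero mark. It turns with the dial. The other marks on the dial are thin dark ticks. The dial may sit a little askew (up to 5 degrees): only its place seen from above matters.
- pointer_tip (a point): Tip of the black pointer over the dial, 47 mm from the dial's centre. With the platter empty it points along the scale's +x; weight on the platter turns it clockwise seen from above (about 0.4 to 0.85 rad with the basket).
- blue_basket_bar (a point): Middle of the wooden carrying bar of the blue basket, 66 mm above its underside. The empty basket is 150 mm (its x) by 110 mm (its y), walls 40 mm high and 4 mm thick; the bar runs along its x over the middle, 14 mm wide, 16 mm high (top 74 mm above the underside), 132 mm clear between its two end posts, 50 mm free beneath it. Mass 0.2 to 0.45 kg.
- yellow_basket_bar (a point): The same point of the yellow basket, otherwise alike; not to be used or moved.
- jar: Amber jar, 60 mm across, 85 mm high; origin under its centre. Leave alone.
- sauce: Red sauce bottle, 56 mm across, 160 mm high; origin under its centre. Leave alone.
- apple: Red apple, 72 mm across, 60 mm high; origin under its centre. Leave alone.
- can: Can with a green label, 68 mm across, 90 mm high; origin under its centre. Leave alone.
- price_card: Pink blank card in a wooden foot, 75 mm wide, 62 mm high; origin under its centre. Leave alone.
There are look-alikes about, which are no part of the job. There is more than one size of the part that bears blue_basket_bar; the job needs the larger.

How it is judged:
By the outcome, as a careful person would: the job done as asked, in the order asked, and still so for the second after the job is handed in, with the robot touching nothing.
It also fails if it takes over 72 s, if anything falls off the work surface, if the arm or the gripper's body presses on something with over 40 N, if the wrist force passes 120 N, or if a joint passes its speed limit or range.

## Working session

There is one attempt and no reset: what is moved stays moved. The work goes in short steps, Python scripts to look and compute and a tool call to move; the robot and the scene stay as the last step left them, time stands still between calls to the robot, and variables do not carry over. Pictures are saved under pics/ and viewed, about 8 in all and at most 12, crops included, and the job is handed in when it is done.

Besides the shell and the picture viewer there is one more tool, called after "Call:" in YAML: its name, and indented under it one key for each argument. drive_tool: Moves the arm, as the interface text tells. Its arguments: {"type":"object","properties":{"plan":{"type":"array","items":{"type":"array"}},"force":{"type":"number"}},"required":["plan"]}

```bash
mkdir -p pics; cat > h.py <<'E'
import numpy as np, cv2
from plant import ctrl
def proj(c,P):
    P=np.atleast_2d(P); T=np.array(c["camera_from_world"]); q=P@T[:3,:3].T+T[:3,3]
    s=np.c_[q[:,0],-q[:,1]]/(-q[:,2:3]); r2=(s**2).sum(1,keepdims=True); s=s*(1+c["k1"]*r2)
    f=240/np.tan(np.radians(c["fov_y"]/2)); return s*f+[c["cx"],c["cy"]]
def ray(c,uv,z):
    f=240/np.tan(np.radians(c["fov_y"]/2)); d=(np.atleast_2d(uv).astype(float)-[c["cx"],c["cy"]])/f; s=d.copy()
    for _ in range(20): s=d/(1+c["k1"]*(s**2).sum(1,keepdims=True))
    T=np.array(c["camera_from_world"]); R=T[:3,:3]; o=-R.T@T[:3,3]
    w=np.c_[s[:,0],-s[:,1],-np.ones(len(s))]@R
    return o+w*((z-o[2])/w[:,2])[:,None]
E
python3 - <<'E'
from h import *
np.set_printoptions(precision=4,suppress=True)
for n in("top","side"):
    c=ctrl.read_camera(n); cv2.imwrite(f"pics/{n}0.png",c["color"]); T=np.array(c["camera_from_world"]); print(n,c["fov_y"],c["k1"],-T[:3,:3].T@T[:3,3])
    for k in("platter_top","slot","dial_center","zero_mark","pointer_tip","blue_basket_bar","yellow_basket_bar","scale","jar","sauce","apple","can","price_card"):
        print(k,[(np.round(d["point"],3).tolist(),round(d["score"],2),proj(c,d["point"])[0].round().tolist()) for d in ctrl.tip_of(k,n)][:4])
print(ctrl.observe())
E
```

```text
top 50.80900550719452 0.014870805975727337 [0.3462 0.0119 1.5908]
platter_top [([0.564, 0.107, 0.092], 0.89, [292.0, 216.0])]
slot [([0.483, -0.077, 0.072], 0.88, [354.0, 242.0]), ([0.554, 0.012, -0.001], 0.47, [324.0, 223.0])]
dial_center [([0.577, -0.09, 0.088], 0.82, [357.0, 210.0])]
zero_mark [([0.577, -0.088, 0.091], 0.46, [357.0, 210.0])]
pointer_tip []
blue_basket_bar [([0.483, -0.376, 0.068], 0.86, [453.0, 239.0]), ([0.242, -0.372, 0.046], 0.66, [453.0, 320.0])]
yellow_basket_bar [([0.471, 0.407, 0.066], 0.86, [194.0, 250.0])]
scale [([0.552, 0.012, -0.004], 0.82, [324.0, 223.0])]
jar [([0.7, 0.334, -0.001], 0.72, [222.0, 180.0])]
sauce [([0.677, -0.38, 0.004], 0.9, [446.0, 181.0])]
apple [([0.575, -0.512, 0.003], 0.79, [489.0, 211.0]), ([0.473, 0.402, 0.065], 0.52, [195.0, 249.0]), ([0.555, 0.014, -0.005], 0.51, [323.0, 222.0])]
can [([0.575, 0.528, 0.003], 0.85, [160.0, 220.0]), ([0.563, 0.108, 0.095], 0.2, [291.0, 216.0])]
price_card [([0.347, -0.251, -0.001], 0.73, [409.0, 286.0])]
side 52.74362229155916 -0.07438416720067734 [-0.252  -0.9415  0.957 ]
platter_top []
slot [
[... 495 characters left out ...]
0.015, 0.001], 0.72, [337.0, 240.0])]
can [([0.573, 0.525, 0.001], 0.57, [257.0, 179.0])]
price_card [([0.338, -0.252, 0.002], 0.72, [339.0, 317.0])]
{'time_s': 1.4, 'joint_positions': array([-1.4521,  0.2451,  1.5578, -0.    ,  1.3387, -0.1741]), 'joint_vel': array([ 0.0014,  0.0008,  0.0002, -0.0002, -0.0012, -0.0003]), 'tau': array([  0.0007, -42.9509, -32.6417,  -0.0001,   0.0005,   0.    ]), 'tool_pos': array([ 0.1876, -0.6223,  0.2313]), 'eef_rot': array([[ 0.9574,  0.2887, -0.    ],
       [ 0.2887, -0.9574,  0.    ],
       [-0.    , -0.    , -1.    ]]), 'contact_force': array([ 0.3596, -0.2825,  0.3629]), 'torque': array([-0.0138, -0.0143, -0.0618]), 'finger_gap': 0.085313852230806}
```

View pics/top0.png

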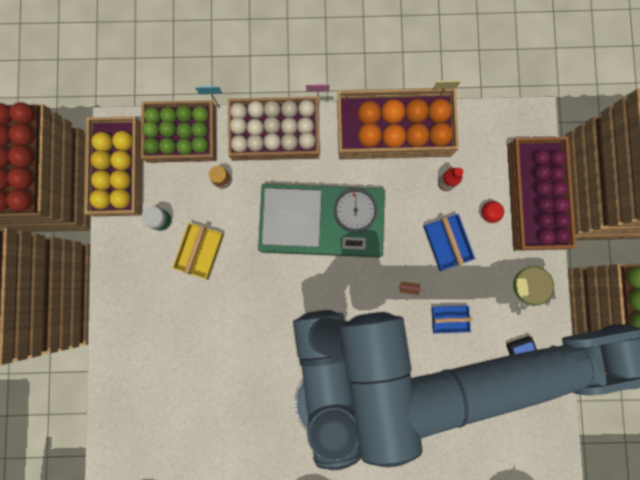

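View pics/side0.png

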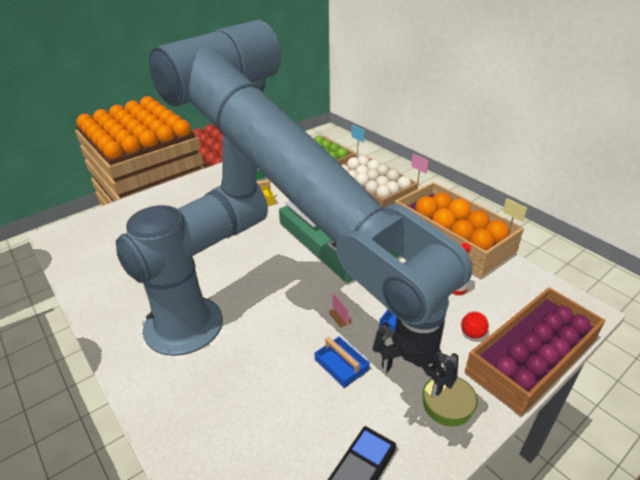

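Top view: large blue basket at (449,242), small blue look-alike at (451,319), yellow one at (199,250). The scale is at (322,220), with its dial at (355,210) and slot at (354,243). By size I choose (449,242), and I'll check it in a crop.

```bash
python3 - <<'E'
from h import *
np.set_printoptions(precision=4,suppress=True)
im=cv2.imread("pics/top0.png"); c=ctrl.read_camera("top")
cv2.imwrite("pics/c1.png",cv2.resize(im[165:345,250:490],None,fx=3.3,fy=3.3,interpolation=cv2.INTER_CUBIC))
hsv=cv2.cvtColor(im,cv2.COLOR_BGR2HSV)
def rect(lo,hi,box,z):
    m=cv2.inRange(hsv,lo,hi); k=np.zeros_like(m); u0,v0,u1,v1=box; k[v0:v1,u0:u1]=m[v0:v1,u0:u1]
    p=np.argwhere(k)[:,::-1]; w=ray(c,p,z); r=cv2.minAreaRect((w[:,:2]*1000).astype(np.float32)); print(len(p),r,w.mean(0)); 
rect((100,120,40),(125,255,255),(415,200,485,280),.04)
rect((100,120,40),(125,255,255),(425,295,480,340),.03)
rect((8,60,120),(22,200,255),(425,205,475,275),.074)
rect((65,80,40),(90,255,255),(250,170,395,265),.07)
E
```

```text
1358 ((478.5600891113281, -371.0408020019531), (146.23106384277344, 111.2229995727539), 17.27710723876953) [ 0.4775 -0.3685  0.04  ]
724 ((244.2161102294922, -367.5312194824219), (77.8106460571289, 109.63787841796875), 0.7814123630523682) [ 0.2448 -0.367   0.03  ]
214 ((479.6783752441406, -374.0077209472656), (151.9171142578125, 13.261783599853516), 17.5998477935791) [ 0.4792 -0.3739  0.074 ]
2751 ((553.2686767578125, 18.528396606445312), (370.6591491699219, 204.73495483398438), 86.08353424072266) [ 0.5308 -0.0248  0.07  ]
```

View pics/c1.png

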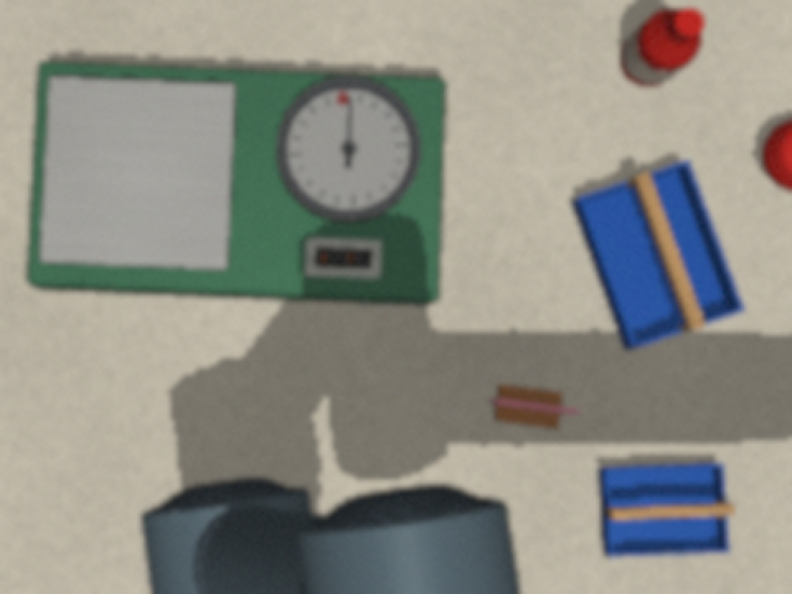

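The crop confirms the choice: the larger basket has its bar at about (0.480, -0.374), yaw 17.5°. The scale's yaw is about -4°. The tool's x axis is already along the bar, so I'll approach.

Call:
drive_tool:
  plan:
    - [1,[45,-20,0],[0,0,0]]
    - [1,[45,-20,0],[0,0,0]]
    - [1,[45,-20,0],[0,0,0]]
    - [1,[45,-20,0],[0,0,0]]
    - [1,[45,-20,0],[0,0,0]]
    - [1,[45,-20,0],[0,0,0]]
    - [1,[45,-20,0],[0,0,0]]
    - [1,[36,-13,0],[0,0,-0.01]]
    - [1,[0,0,0],[0,0,0]]
  force: 40

```text
time_s: 2.35
tool_pos: [0.4868, -0.3697, 0.232]
eef_rot: [[0.956, 0.293, 0.002], [0.293, -0.956, -0.003], [0.001, 0.004, -1.0]]
contact_force: [-1.1, 0.1, 0.1]
finger_gap: 0.0851
```

Call:
drive_tool:
  plan:
    - [1,[-8,2,40],[0,0,-0.008]]
    - [1,[0,0,45],[0,0,0]]
    - [1,[0,0,40],[0,0,0]]
    - [1,[0,0,35],[0,0,0]]
    - [1,[0,0,22],[0,0,0]]
    - [1,[0,0,0],[0,0,0]]
    - [-1,[0,0,0],[0,0,0]]
    - [-1,[0,0,0],[0,0,0]]
    - [-1,[0,0,0],[0,0,0]]
    - [-1,[0,0,0],[0,0,0]]

```text
time_s: 3.35
tool_pos: [0.4828, -0.3812, 0.0526]
eef_rot: [[0.953, 0.302, 0.011], [0.302, -0.953, -0.016], [0.006, 0.019, -1.0]]
contact_force: [-0.1, 0.2, 0.2]
finger_gap: 0.0282
```

Call:
drive_tool:
  plan:
    - [-1,[0,0,4],[0,0,0]]
    - [-1,[0,0,0],[0,0,0]]
    - [-1,[0,0,0],[0,0,0]]

```text
time_s: 3.65
tool_pos: [0.4838, -0.3818, 0.0511]
eef_rot: [[0.953, 0.302, 0.013], [0.302, -0.953, -0.018], [0.007, 0.021, -1.0]]
contact_force: [0.5, -0.5, -2.4]
finger_gap: 0.0133
```

Call:
drive_tool:
  plan:
    - [-1,[0,0,-20],[0,0,0]]
    - [-1,[0,0,-40],[0.02,-0.007,0]]
    - [-1,[0,0,-50],[0,0,0]]
    - [-1,[0,0,-50],[0,0,0]]
    - [-1,[0,0,-20],[0,0,0]]
    - [-1,[0,0,0],[0,0,0]]

```text
time_s: 4.25
tool_pos: [0.4804, -0.3779, 0.2297]
eef_rot: [[0.953, 0.302, -0.009], [0.302, -0.953, 0.009], [-0.006, -0.011, -1.0]]
contact_force: [-0.3, -0.1, -3.7]
finger_gap: 0.0134
```

```bash
python3 - <<'E'
from h import *
c=ctrl.read_camera("side"); t=ctrl.read_camera("top")
print(ctrl.observe()["contact_force"],ctrl.observe()["tool_pos"])
im=np.hstack([c["color"][130:430,230:530],t["color"][150:300,240:440].repeat(2,0).repeat(2,1)])
cv2.imwrite("pics/lift.png",im)
E
```

```text
[-0.69331134  0.40843694 -4.05308956] [ 0.47921891 -0.37661645  0.22585279]
```

View pics/lift.png

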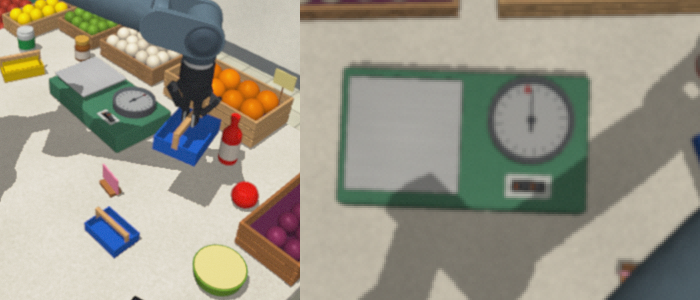

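The basket hangs from the gripper at about 4 N, roughly 0.4 kg. Next I fit the scale's pose from this clear view.

```bash
python3 - <<'E'
from h import *
c=ctrl.read_camera("top"); im=c["color"]; hsv=cv2.cvtColor(im,cv2.COLOR_BGR2HSV); cv2.imwrite("pics/full2.png",im)
m=cv2.inRange(hsv,(60,70,30),(95,255,255)); k=np.zeros_like(m); k[175:262,250:395]=m[175:262,250:395]
k=cv2.morphologyEx(k,cv2.MORPH_OPEN,np.ones((3,3)))
n,l,s,_=cv2.connectedComponentsWithStats(k); i=1+s[1:,4].argmax(); k=(l==i).astype(np.uint8)
w=ray(c,np.argwhere(k)[:,::-1],.07); print("green",cv2.minAreaRect((w[:,:2]*1000).astype(np.float32)))
h,hi=cv2.findContours(k,cv2.RETR_CCOMP,cv2.CHAIN_APPROX_NONE)
for a,b in zip(h,hi[0]):
    if cv2.contourArea(a)>80: 
        for z in((.095,.07)): p=ray(c,a[:,0],z); print(b[3],z,cv2.minAreaRect((p[:,:2]*1000).astype(np.float32)))
for nm in("slot","dial_center","platter_top","scale","zero_mark","pointer_tip"):
    for q in("top","side"):
        if q=="side": ctrl.read_camera("side")
        print(nm,q,[(np.round(d["point"],4).tolist(),round(d["score"],2)) for d in ctrl.tip_of(nm,q)][:1])
        if q=="side": ctrl.read_camera("top")
print(ctrl.observe()["time_s"])
E
```

```text
green ((553.1458740234375, 17.552734375), (371.83831787109375, 207.04774475097656), 85.811279296875)
-1 0.095 ((549.7435302734375, 17.460418701171875), (365.7258605957031, 203.6441650390625), 85.811279296875)
-1 0.07 ((553.1458740234375, 17.552734375), (371.83831787109375, 207.04774475097656), 85.811279296875)
0 0.095 ((479.1104431152344, -75.01429748535156), (80.34660339355469, 44.76012420654297), 88.54254913330078)
0 0.07 ((481.33221435546875, -76.4675521850586), (81.6893539428711, 45.50825881958008), 88.54234313964844)
slot top [([0.4797, -0.0761, 0.0699], 0.6)]
slot side [([0.4792, -0.0771, 0.0652], 0.66)]
dial_center top [([0.5736, -0.088, 0.0883], 0.97)]
dial_center side [([0.5749, -0.0835, 0.0928], 0.63)]
platter_top top [([0.5776, -0.0901, 0.0893], 0.72)]
platter_top side [([0.5595, 0.1085, 0.0963], 0.61)]
scale top [([0.5515, 0.0133, -0.0009], 0.73)]
scale side [([0.5542, 0.0156, 0.0039], 0.58)]
zero_mark top [([0.7014, 0.3322, -0.0006], 0.75)]
zero_mark side [([0.5756, 0.5241, 0.0015], 0.7)]
pointer_tip top []
pointer_tip side []
5.6
```

Call:
drive_tool:
  plan:
    - [-1,[20,-40,0],[0,0,0.035]]
    - [-1,[19,-40,0],[0,0,0.035]]
    - [-1,[17,-41,0],[0,0,0.035]]
    - [-1,[16,-42,0],[0,0,0.035]]
    - [-1,[15,-42,0],[0,0,0.035]]
    - [-1,[13,-43,0],[0,0,0.035]]
    - [-1,[12,-43,0],[0,0,0.035]]
    - [-1,[10,-43,0],[0,0,0.035]]
    - [-1,[9,-44,0],[0,0,0.035]]
    - [-1,[7,-40,0],[0,0,0.035]]

```text
time_s: 6.6
tool_pos: [0.5596, 0.0686, 0.2327]
eef_rot: [[0.998, -0.068, -0.007], [-0.068, -0.998, 0.01], [-0.007, -0.009, -1.0]]
contact_force: [-0.5, -0.3, -3.0]
finger_gap: 0.0131
```

Call:
drive_tool:
  plan:
    - [-1,[0,-30,0],[-0.009,0.007,0.014]]
    - [-1,[0,-7,0],[0,0,0]]
    - [-1,[0,0,40],[0,0,0]]
    - [-1,[0,0,30],[0,0,0]]
    - [-1,[0,0,8],[0,0,0]]
    - [-1,[0,0,0],[0,0,0]]

```text
time_s: 7.2
tool_pos: [0.5643, 0.1119, 0.156]
eef_rot: [[0.997, -0.075, 0.006], [-0.075, -0.997, 0.0], [0.006, -0.001, -1.0]]
contact_force: [-0.3, 0.3, -2.6]
finger_gap: 0.0133
```

Call:
drive_tool:
  plan:
    - [-1,[-2,6,4],[0,0,0.007]]
    - [-1,[0,0,4],[0,0,0]]
    - [-1,[0,0,4],[0,0,0]]
    - [-1,[0,0,0],[0,0,0]]

```text
time_s: 7.6
tool_pos: [0.5645, 0.104, 0.1477]
eef_rot: [[0.996, -0.084, 0.013], [-0.084, -0.996, -0.0], [0.013, -0.001, -1.0]]
contact_force: [-0.7, 1.3, -4.4]
finger_gap: 0.0131
```

```bash
python3 - <<'E'
from h import *
c=ctrl.read_camera("side"); t=ctrl.read_camera("top"); o=ctrl.observe()
print(o["contact_force"],o["tool_pos"])
f=lambda a:cv2.resize(a,(400,400),interpolation=cv2.INTER_CUBIC)
cv2.imwrite("pics/place.png",np.hstack([f(c["color"][130:330,230:430]),f(t["color"][150:300,240:390])]))
E
```

```text
[ 0.01170959  1.1990506  -2.6231126 ] [0.56488204 0.10418345 0.14820278]
```

View pics/place.png

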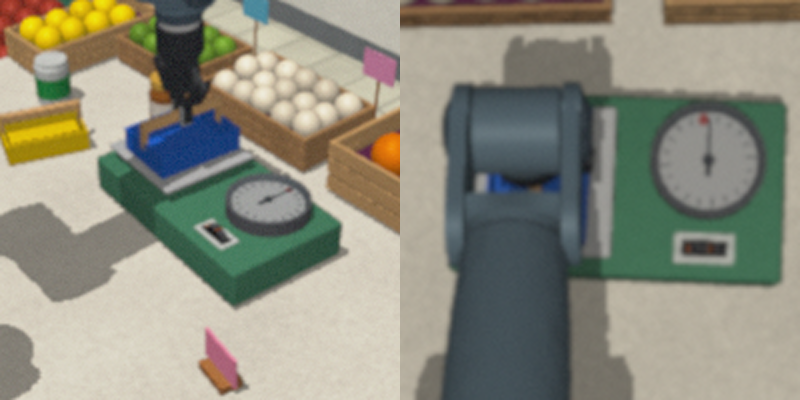

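The basket sits over the platter, roughly centred. The right margin looks fine in the top view, and the pointer has barely turned. I'll lower it onto the spring and watch the force.

Call:
drive_tool:
  plan:
    - [-1,[-2,0,4],[0,0,0]]
    - [-1,[0,0,3],[0,0,0]]
    - [-1,[0,0,3],[0,0,0]]
    - [-1,[0,0,0],[0,0,0]]

```text
time_s: 8.1
tool_pos: [0.5639, 0.1044, 0.1392]
eef_rot: [[0.996, -0.083, 0.016], [-0.083, -0.997, -0.001], [0.016, -0.001, -1.0]]
contact_force: [-0.3, 0.6, -1.7]
finger_gap: 0.0129
```

Call:
drive_tool:
  plan:
    - [-1,[-1,0,3],[0,0,0]]
    - [-1,[0,0,0],[0,0,0]]
    - [0,[0,0,0],[0,0,0]]
    - [0,[0,0,0],[0,0,0]]
    - [0,[0,0,0],[0,0,0]]

```text
time_s: 8.6
tool_pos: [0.5646, 0.1046, 0.1378]
eef_rot: [[0.996, -0.083, 0.021], [-0.083, -0.997, -0.0], [0.021, -0.001, -1.0]]
contact_force: [0.1, 0.3, 0.8]
finger_gap: 0.0425
```

Call:
drive_tool:
  plan:
    - [0,[0,0,-15],[0,-0.02,0]]
    - [0,[0,0,-40],[0,0,0]]
    - [0,[0,0,-40],[0,0,0]]
    - [0,[0,0,-30],[0,0,0]]
    - [-1,[-20,40,0],[0,0,0]]
    - [-1,[-20,45,0],[0,0,0]]
    - [-1,[-20,45,0],[0,0,0]]
    - [-1,[-20,40,0],[0,0,0]]
    - [-1,[0,0,0],[0,0,0]]

```text
time_s: 9.5
tool_pos: [0.4684, -0.0627, 0.2696]
eef_rot: [[0.997, -0.079, 0.005], [-0.079, -0.997, -0.001], [0.005, 0.001, -1.0]]
contact_force: [1.3, 0.2, 0.7]
finger_gap: 0.0001
```

```bash
python3 - <<'E'
from h import *
c=ctrl.read_camera("side"); t=ctrl.read_camera("top"); o=ctrl.observe()
print(o["contact_force"],o["tool_pos"],o["eef_rot"].round(3).tolist())
f=lambda a:cv2.resize(a,(400,400),interpolation=cv2.INTER_CUBIC)
cv2.imwrite("pics/rel.png",np.hstack([f(c["color"][130:330,230:430]),f(t["color"][150:300,240:390])]))
cv2.imwrite("pics/t3.png",t["color"]); cv2.imwrite("pics/s3.png",c["color"])
E
```

```text
[ 0.20401534 -0.30632895 -0.22807216] [ 0.46989484 -0.06010389  0.26965086] [[0.997, -0.075, 0.005], [-0.075, -0.997, 0.0], [0.005, -0.0, -1.0]]
```

View pics/rel.png

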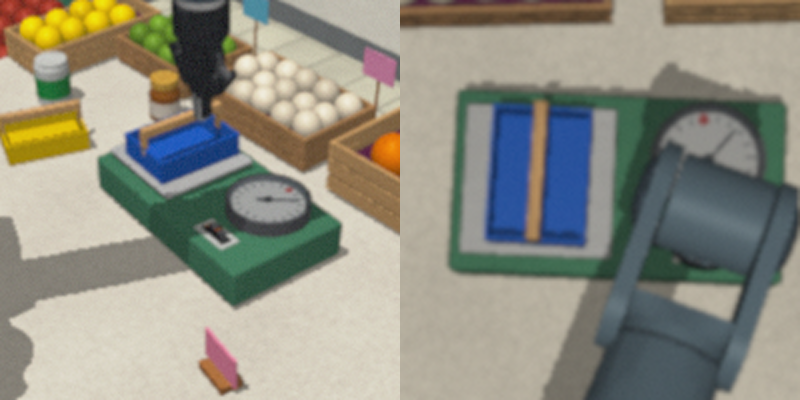

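The basket rests free and centred on the platter. The pointer has turned clockwise, and the red mark is at crop (704,120). Next I measure both angles from the pixels.

```bash
cat > dial.py <<'E'
from h import *
D=np.array([.5755,-.0865]); YAW=-4.7
def measure(c,name):
    im=c["color"].astype(np.float32); S=2.0  # rectified grid: 0.5 mm/px, up = world +x, left = +y
    out={}
    for z in(.090,.093):
        n=141; g=(np.arange(n)-70)*1e-3
        X,Y=np.meshgrid(D[0]-g,D[1]-g,indexing="ij"); uv=proj(c,np.c_[X.ravel(),Y.ravel(),np.full(X.size,z)]).reshape(n,n,2).astype(np.float32)
        out[z]=cv2.remap(im,uv[...,0],uv[...,1],cv2.INTER_CUBIC)
    r=out[.090]; b,g_,rr=cv2.split(r); R=np.clip(rr-np.maximum(b,g_)-25,0,None)
    yy,xx=np.mgrid[-70:71,-70:71]; rad=np.hypot(xx,yy); R[(rad>58)]=0
    if R.sum()>200:
        mx,my=(R*xx).sum()/R.sum(),(R*yy).sum()/R.sum(); print(name,"red dx right,up mm",round(mx,1),round(-my,1),"r",round(np.hypot(mx,my),1),"cw deg",round(np.degrees(np.arctan2(mx,-my)),1))
    gr=cv2.cvtColor(np.clip(out[.093],0,255).astype(np.uint8),cv2.COLOR_BGR2GRAY).astype(np.float32)
    A=np.arange(-180,180,.5); prof=[]
    for a in np.radians(A):
        q=np.arange(16,38,.5); prof.append(cv2.remap(gr,(70+q*np.sin(a)).astype(np.float32)[None],(70-q*np.cos(a)).astype(np.float32)[None],cv2.INTER_LINEAR).mean())
    prof=np.array(prof); k=np.abs(A)<100; i=np.where(k)[0][prof[k].argmin()]; s=slice(i-16,i+17); w=np.clip(np.median(prof[i-40:i+40])-prof[s]-3,0,None)
    print(name,"pointer cw deg",A[i],round((w*A[s]).sum()/w.sum(),1),"depth",round(np.median(prof)-prof[i],1))
    return np.clip(out[.09],0,255).astype(np.uint8)
E
python3 - <<'E'
from dial import *
ct=ctrl.read_camera("top"); cs=ctrl.read_camera("side")
def with_(c,f): d=dict(c); d["color"]=cv2.imread(f); return d
ims=[]
for f,c in(("pics/full2.png",ct),("pics/t3.png",ct),("pics/s3.png",cs)): ims.append(cv2.resize(measure(with_(c,f),f),None,fx=1.9,fy=1.9))
cv2.imwrite("pics/dial.png",np.hstack(ims))
E
```

```text
pics/full2.png red dx right,up mm -7.0 49.4 r 49.9 cw deg -8.0
pics/full2.png pointer cw deg -3.5 -4.0 depth 30.1
pics/t3.png red dx right,up mm -7.0 49.5 r 50.0 cw deg -8.1
pics/t3.png pointer cw deg -82.0 -82.9 depth 14.0
pics/s3.png red dx right,up mm 1.2 43.1 r 43.2 cw deg 1.6
pics/s3.png pointer cw deg 46.5 46.7 depth 34.5
```

View pics/dial.png

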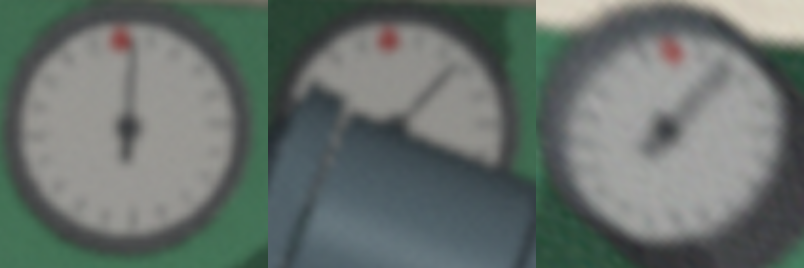

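Using the dial disc's own centre in the top view (offset -3.7, +2.4 mm), the red mark lies at -4° clockwise, radius 47.1 mm. The pointer is at about +44.5°. So the dial needs about 48° clockwise, which is about 42 mm at the rim towards -y. I'll go over the slot with shut fingers.

Call:
drive_tool:
  plan:
    - [-1,[11,9,30],[-0.0,0.005,0.005]]
    - [-1,[0,0,45],[0,0,0]]
    - [-1,[0,0,45],[0,0,0]]
    - [-1,[0,0,35],[0,0,0]]
    - [-1,[0,0,15],[0,0,0]]
    - [-1,[0,0,0],[0,0,0]]
    - [-1,[0,0,0],[0,0,0]]

```text
time_s: 10.4
tool_pos: [0.4891, -0.0607, 0.0954]
eef_rot: [[0.998, -0.061, 0.015], [-0.061, -0.998, -0.0], [0.015, -0.001, -1.0]]
contact_force: [0.5, 0.3, 0.3]
finger_gap: -0.0003
```

Call:
drive_tool:
  plan:
    - [-1,[-8,9,3],[0,-0.015,0.017]]
    - [-1,[0,0,0],[0,0,0]]
    - [-1,[0,0,0],[0,0,0]]

```text
time_s: 10.7
tool_pos: [0.4825, -0.0697, 0.0953]
eef_rot: [[0.997, -0.077, 0.004], [-0.077, -0.997, -0.001], [0.004, 0.001, -1.0]]
contact_force: [0.2, 0.7, 0.0]
finger_gap: 0.0
```

```bash
python3 - <<'E'
from h import *
c=ctrl.read_camera("side"); cv2.imwrite("pics/s4.png",cv2.resize(c["color"][170:320,270:420],None,fx=4,fy=4,interpolation=cv2.INTER_CUBIC))
o=ctrl.observe();print(o["tool_pos"],o["contact_force"],proj(c,o["tool_pos"]),proj(c,[.480,-.076,.07]))
E
```

```text
[ 0.48256814 -0.06979464  0.0952986 ] [ 0.66582844 -0.2301745   1.10044062] [[336.46875102 237.74693695]] [[337.16586816 245.83760114]]
```

View pics/s4.png

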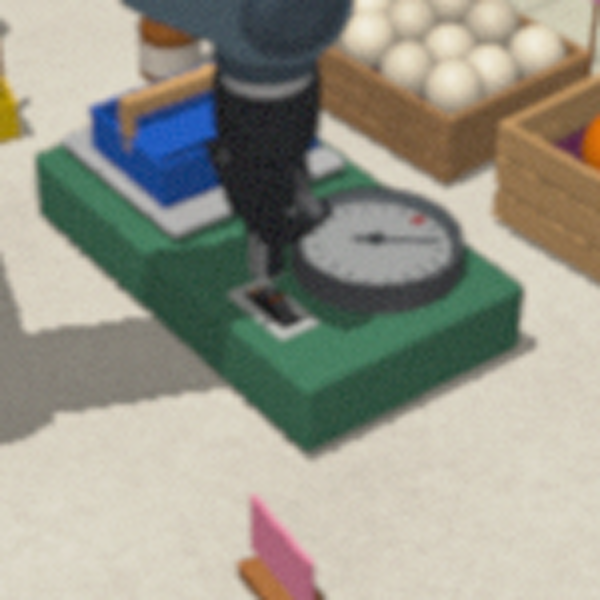

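Call:
drive_tool:
  plan:
    - [-1,[-1,0,3],[0,0,0]]
    - [-1,[0,0,3],[0,0,0]]
    - [-1,[0,0,2],[0,0,0]]
    - [-1,[0,0,0],[0,0,0]]

```text
time_s: 11.15
tool_pos: [0.4823, -0.0703, 0.088]
eef_rot: [[0.997, -0.077, 0.007], [-0.077, -0.997, -0.002], [0.007, 0.002, -1.0]]
contact_force: [-0.4, -0.1, -0.1]
finger_gap: -0.0002
```

Call:
drive_tool:
  plan:
    - [-1,[-1,0,1],[0,0,0]]
    - [-1,[0,0,1],[0,0,0]]
    - [-1,[0,0,0],[0,0,0]]

```text
time_s: 11.45
tool_pos: [0.4811, -0.07, 0.0855]
eef_rot: [[0.997, -0.077, 0.006], [-0.077, -0.997, -0.002], [0.006, 0.002, -1.0]]
contact_force: [-0.5, 0.0, 0.4]
finger_gap: -0.0002
```

Call:
drive_tool:
  plan:
    - [-1,[0,0,1],[0,0,0]]
    - [-1,[0,0,0],[0,0,0]]

```text
time_s: 11.65
tool_pos: [0.4813, -0.0701, 0.0846]
eef_rot: [[0.997, -0.077, 0.006], [-0.077, -0.997, -0.002], [0.007, 0.002, -1.0]]
contact_force: [0.5, 0.1, -0.1]
finger_gap: -0.0
```

Call:
drive_tool:
  plan:
    - [-1,[0,0,0.8],[0,0,0]]
    - [-1,[0,0,0],[0,0,0]]

```text
time_s: 11.85
tool_pos: [0.4814, -0.0702, 0.0843]
eef_rot: [[0.997, -0.077, 0.006], [-0.077, -0.997, -0.002], [0.006, 0.002, -1.0]]
contact_force: [-0.7, 0.5, 2.0]
finger_gap: -0.0001
```

Call:
drive_tool:
  plan:
    - [-1,[0,0,0.4],[0,0,0]]
    - [-1,[0,0,0],[0,0,0]]

```text
time_s: 12.05
tool_pos: [0.4813, -0.0701, 0.0841]
eef_rot: [[0.997, -0.077, 0.006], [-0.077, -0.997, -0.002], [0.006, 0.002, -1.0]]
contact_force: [-1.7, 0.7, 2.1]
finger_gap: -0.0002
```

Call:
drive_tool:
  plan:
    - [-1,[0,0,0.4],[0,0,0]]
    - [-1,[0,0,0],[0,0,0]]

```text
time_s: 12.25
tool_pos: [0.4814, -0.0702, 0.084]
eef_rot: [[0.997, -0.077, 0.006], [-0.077, -0.997, -0.002], [0.006, 0.002, -1.0]]
contact_force: [-1.4, 0.3, 3.9]
finger_gap: -0.0
```

Call:
drive_tool:
  plan:
    - [-1,[0,0,0.7],[0,0,0]]
    - [-1,[0,0,0],[0,0,0]]

```text
time_s: 12.45
tool_pos: [0.4814, -0.0702, 0.0837]
eef_rot: [[0.997, -0.077, 0.005], [-0.077, -0.997, -0.002], [0.006, 0.002, -1.0]]
contact_force: [-3.5, 0.5, 4.9]
finger_gap: 0.0
```

Call:
drive_tool:
  plan:
    - [-1,[0,0,0.6],[0,0,0]]
    - [-1,[0,0,0],[0,0,0]]

```text
time_s: 12.65
tool_pos: [0.4814, -0.0702, 0.0836]
eef_rot: [[0.997, -0.077, 0.005], [-0.077, -0.997, -0.002], [0.005, 0.002, -1.0]]
contact_force: [-2.2, 1.1, 6.0]
finger_gap: -0.0004
```

Call:
drive_tool:
  plan:
    - [-1,[0,0,0.8],[0,0,0]]
    - [-1,[0,2,0],[0,0,0]]
    - [-1,[0,2,0],[0,0,0]]

```text
time_s: 12.95
tool_pos: [0.4812, -0.0729, 0.0837]
eef_rot: [[0.997, -0.077, 0.004], [-0.077, -0.997, 0.001], [0.004, -0.001, -1.0]]
contact_force: [-1.4, 3.3, 5.9]
finger_gap: -0.0
```

Call:
drive_tool:
  plan:
    - [-1,[0,3,0.5],[0,0,0]]
    - [-1,[0,3,0.3],[0,0,0]]
    - [-1,[0,3,0.3],[0,0,0]]

```text
time_s: 13.25
tool_pos: [0.481, -0.0799, 0.0836]
eef_rot: [[0.997, -0.078, 0.005], [-0.078, -0.997, 0.006], [0.004, -0.007, -1.0]]
contact_force: [-2.9, 3.7, 7.0]
finger_gap: 0.0002
```

```bash
cat > ds.py <<'E'
from h import *
# side view: red & pointer bearings about the dial centre, plane z=.09 (image-fitted centre offset removed by relative comparison)
c=ctrl.read_camera("side"); im=c["color"].astype(np.float32); hsv=cv2.cvtColor(c["color"],cv2.COLOR_BGR2HSV)
D=np.array([.578,-.083]); uv0=proj(c,[*D,.09])[0]
b,g,r=cv2.split(im); R=np.clip(r-np.maximum(b,g)-30,0,None); yy,xx=np.mgrid[:480,:640]; R[np.hypot(xx-uv0[0],yy-uv0[1])>35]=0
u=(R*xx).sum()/R.sum(),(R*yy).sum()/R.sum(); w=ray(c,[u],.09)[0]-[*D,.09]
print("red px",np.round(u,2),"rel mm",(w[:2]*1000).round(1),"r",round(np.hypot(*w[:2])*1000,1),"cw",round(np.degrees(np.arctan2(-w[1],w[0])),1),"t",ctrl.observe()["time_s"])
E
python3 ds.py
```

```text
red px [375.13 207.78] rel mm [107.8  60.5] r 123.6 cw -29.3 t 13.3
```

```bash
sed -i 's/^u=/P=ray(c,np.c_[xx.ravel(),yy.ravel()],.09)[:,:2]-D; R[(np.hypot(*P.T)>.057).reshape(R.shape)]=0\nu=/' ds.py; python3 ds.py; python3 - <<'E'
from h import *
# same for the pre-roll side picture
s=open("ds.py").read().replace('im=c["color"]','c["color"]=cv2.imread("pics/s3.png"); im=c["color"]'); exec(s)
E
```

```text
red px [376.11 225.83] rel mm [ 40.7 -13.6] r 42.9 cw 18.5 t 13.35
red px [374.06 224.58] rel mm [40.5 -4.8] r 40.8 cw 6.7 t 13.4
```

Rolling without slipping: the tool moved 9.7 mm and the dial turned about 12°. I'll continue the stroke.

Call:
drive_tool:
  plan:
    - [-1,[0,3,0.3],[0.003,0,0]]
    - [-1,[0,3,0.3],[0,0,0]]

```text
time_s: 13.6
tool_pos: [0.4807, -0.0847, 0.0836]
eef_rot: [[0.997, -0.078, 0.005], [-0.078, -0.997, 0.012], [0.004, -0.012, -1.0]]
contact_force: [-1.6, 4.1, 6.5]
finger_gap: 0.0002
```

Call:
drive_tool:
  plan:
    - [-1,[0,0,-5],[0,0,0]]
    - [-1,[0,-8,-2],[-0.012,-0.004,0]]
    - [-1,[0,-10,0],[0,0,0]]
    - [-1,[0,0,0],[0,0,0]]

```text
time_s: 14.0
tool_pos: [0.4824, -0.0664, 0.0905]
eef_rot: [[0.997, -0.079, 0.002], [-0.079, -0.997, -0.0], [0.002, 0.0, -1.0]]
contact_force: [0.3, -0.0, 0.2]
finger_gap: -0.0002
```

```bash
python3 ds.py
```

```text
red px [376.87 226.62] rel mm [ 39.6 -18.1] r 43.5 cw 24.6 t 14.05
```

Call:
drive_tool:
  plan:
    - [-1,[-1,0,3],[0,0,0]]
    - [-1,[0,0,1],[0,0,0]]
    - [-1,[0,0,0],[0,0,0]]
    - [-1,[0,0,0.7],[0,0,0]]
    - [-1,[0,0,0],[0,0,0]]

```text
time_s: 14.55
tool_pos: [0.481, -0.0672, 0.0847]
eef_rot: [[0.997, -0.08, 0.001], [-0.08, -0.997, -0.0], [0.001, 0.0, -1.0]]
contact_force: [0.1, 1.2, -0.3]
finger_gap: 0.0003
```

Call:
drive_tool:
  plan:
    - [-1,[0,0,0.8],[0,0,0]]
    - [-1,[0,0,0.6],[0,0,0]]
    - [-1,[0,0,0.6],[0,0,0]]
    - [-1,[0,0,0],[0,0,0]]

```text
time_s: 14.95
tool_pos: [0.4812, -0.0675, 0.0836]
eef_rot: [[0.997, -0.08, 0.001], [-0.08, -0.997, -0.0], [0.001, 0.0, -1.0]]
contact_force: [-1.9, 0.5, 3.9]
finger_gap: 0.0
```

Call:
drive_tool:
  plan:
    - [-1,[0,0,0.8],[0,0,0]]
    - [-1,[0,0,0.7],[0,0,0]]
    - [-1,[0,0,0],[0,0,0]]

```text
time_s: 15.25
tool_pos: [0.4813, -0.0675, 0.0832]
eef_rot: [[0.997, -0.08, -0.0], [-0.08, -0.997, -0.0], [-0.0, 0.0, -1.0]]
contact_force: [-3.1, 1.1, 4.9]
finger_gap: 0.0002
```

Call:
drive_tool:
  plan:
    - [-1,[0,0,0.8],[0,0,0]]
    - [-1,[0,2,0.4],[0,0,0]]
    - [-1,[0,3,0.2],[0,0,0]]
    - [-1,[0,3,0.2],[-0.003,0,0]]

```text
time_s: 15.65
tool_pos: [0.4809, -0.0733, 0.0834]
eef_rot: [[0.997, -0.08, -0.001], [-0.08, -0.997, 0.002], [-0.002, -0.002, -1.0]]
contact_force: [-3.6, 4.4, 7.7]
finger_gap: 0.0002
```

Call:
drive_tool:
  plan:
    - [-1,[0,3,0.2],[-0.003,0,0]]
    - [-1,[0,3,0.2],[-0.003,0,0]]
    - [-1,[0,3,0.2],[-0.003,0,0]]

```text
time_s: 15.95
tool_pos: [0.4809, -0.0806, 0.084]
eef_rot: [[0.997, -0.081, -0.001], [-0.081, -0.997, -0.003], [-0.0, 0.003, -1.0]]
contact_force: [0.4, 2.2, 4.7]
finger_gap: -0.0002
```

```bash
python3 ds.py
```

```text
red px [378.27 228.28] rel mm [ 36.8 -27.1] r 45.7 cw 36.3 t 16.0
```

Call:
drive_tool:
  plan:
    - [-1,[0,0,0.8],[0,0,0]]
    - [-1,[0,3,0.5],[0,0,0]]
    - [-1,[0,3,0.3],[0,0,0]]

```text
time_s: 16.3
tool_pos: [0.4808, -0.0857, 0.0835]
eef_rot: [[0.997, -0.081, -0.001], [-0.081, -0.997, -0.001], [-0.001, 0.001, -1.0]]
contact_force: [-2.1, 3.5, 7.4]
finger_gap: 0.0001
```

Call:
drive_tool:
  plan:
    - [-1,[0,0,-5],[0,0,0]]
    - [-1,[0,-8,-2],[-0.006,0,0]]
    - [-1,[0,-10,0],[0,0,0]]
    - [-1,[0,0,0],[0,0,0]]

```text
time_s: 16.7
tool_pos: [0.4821, -0.0665, 0.0898]
eef_rot: [[0.997, -0.081, -0.001], [-0.081, -0.997, -0.008], [-0.0, 0.008, -1.0]]
contact_force: [-1.2, 0.5, -0.1]
finger_gap: -0.0002
```

```bash
python3 ds.py; cat > dt.py <<'E'
from dial import *
import dial
dial.D=np.array([.578,-.083])
t=ctrl.read_camera("top"); a=measure(t,"top")
dial.D=np.array([.5765,-.0845]); s=ctrl.read_camera("side"); b=measure(s,"side")
cv2.imwrite("pics/d.png",np.hstack([cv2.resize(x,None,fx=2.8,fy=2.8,interpolation=cv2.INTER_CUBIC) for x in(a,b)])); cv2.imwrite("pics/tl.png",t["color"])
E
python3 dt.py
```

```text
red px [378.78 229.  ] rel mm [ 35.4 -30.8] r 46.9 cw 41.0 t 16.75
top red dx right,up mm 23.2 40.5 r 46.7 cw deg 29.8
top pointer cw deg 43.0 43.2 depth 33.6
side red dx right,up mm 29.1 37.7 r 47.6 cw deg 37.7
side pointer cw deg 51.0 51.3 depth 34.7
```

View pics/d.png

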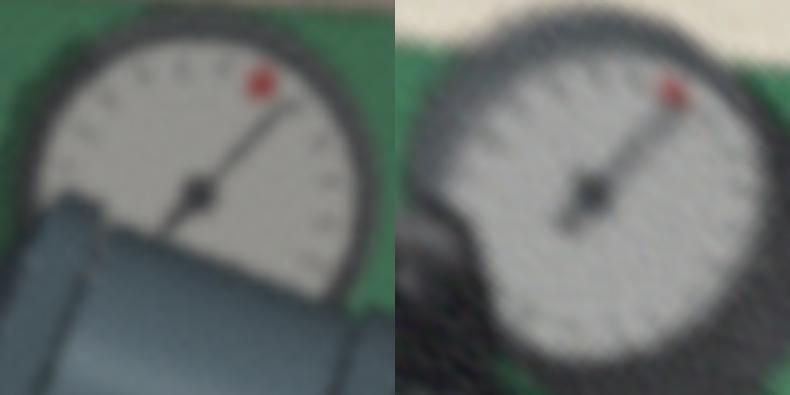

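Both views agree: the red mark is 13.5° short of the pointer, which is 11.7 mm at the rim. The top image shows the red spot at (262,84) and the pointer tip at (290,105). One more stroke.

Call:
drive_tool:
  plan:
    - [-1,[-1,3,3],[0.006,0,0]]
    - [-1,[0,0,1],[0,0,0]]
    - [-1,[0,0,0.5],[0,0,0]]
    - [-1,[0,0,0],[0,0,0]]

```text
time_s: 17.25
tool_pos: [0.4807, -0.0712, 0.0847]
eef_rot: [[0.997, -0.083, -0.001], [-0.083, -0.997, -0.002], [-0.0, 0.002, -1.0]]
contact_force: [0.8, 0.7, 1.8]
finger_gap: -0.0
```

Call:
drive_tool:
  plan:
    - [-1,[0,0,0.6],[0,0,0]]
    - [-1,[0,0,0.5],[0,0,0]]
    - [-1,[0,0,0],[0,0,0]]

```text
time_s: 17.55
tool_pos: [0.4808, -0.0712, 0.0842]
eef_rot: [[0.997, -0.083, -0.001], [-0.083, -0.997, -0.001], [-0.001, 0.001, -1.0]]
contact_force: [-1.7, 0.8, 3.4]
finger_gap: -0.0001
```

Call:
drive_tool:
  plan:
    - [-1,[0,0,0.8],[0,0,0]]
    - [-1,[0,0,0.8],[0,0,0]]
    - [-1,[0,0,0.5],[0,0,0]]

```text
time_s: 17.85
tool_pos: [0.481, -0.0712, 0.0834]
eef_rot: [[0.997, -0.083, -0.002], [-0.083, -0.997, -0.002], [-0.002, 0.002, -1.0]]
contact_force: [-2.9, 1.0, 7.9]
finger_gap: 0.0
```

Call:
drive_tool:
  plan:
    - [-1,[0,2,0.4],[0,0,0]]
    - [-1,[0,3,0.2],[0,0,0]]
    - [-1,[0,3,0.2],[0,0,0]]

```text
time_s: 18.15
tool_pos: [0.4805, -0.0775, 0.0839]
eef_rot: [[0.997, -0.083, -0.002], [-0.083, -0.997, 0.003], [-0.002, -0.002, -1.0]]
contact_force: [-1.4, 3.7, 5.8]
finger_gap: -0.0001
```

```bash
python3 dt.py
```

```text
top red dx right,up mm 27.6 38.0 r 46.9 cw deg 36.0
top pointer cw deg -99.5 -105.1 depth 58.5
side red dx right,up mm 35.7 33.8 r 49.1 cw deg 46.6
side pointer cw deg 51.5 51.6 depth 34.8
```

Call:
drive_tool:
  plan:
    - [-1,[0,0,0.6],[0,0,0]]
    - [-1,[0,3,0.3],[0,0,0]]
    - [-1,[0,3,0.3],[0,0,0]]
    - [-1,[0,0,0],[0,0,0]]

```text
time_s: 18.65
tool_pos: [0.4809, -0.0824, 0.0841]
eef_rot: [[0.997, -0.083, -0.001], [-0.083, -0.997, 0.005], [-0.001, -0.005, -1.0]]
contact_force: [-1.9, 1.6, 3.7]
finger_gap: -0.0002
```

```bash
python3 dt.py
```

```text
top red dx right,up mm 30.8 36.1 r 47.4 cw deg 40.5
top pointer cw deg -99.5 -105.4 depth 38.3
side red dx right,up mm 37.1 31.0 r 48.4 cw deg 50.1
side pointer cw deg 51.0 51.2 depth 33.8
```

Call:
drive_tool:
  plan:
    - [-1,[0,0,-6],[0,0,0]]
    - [-1,[0,-10,-20],[-0.005,0,0]]
    - [-1,[-40,0,-20],[0,0,0]]
    - [-1,[-45,0,0],[0,0,0]]
    - [-1,[0,0,0],[0,0,0]]

```text
time_s: 19.25
tool_pos: [0.3933, -0.065, 0.1294]
eef_rot: [[0.997, -0.082, -0.005], [-0.082, -0.997, -0.001], [-0.005, 0.001, -1.0]]
contact_force: [-0.2, -0.3, -1.0]
finger_gap: 0.0
```

```bash
python3 dt.py; python3 - <<'E'
from h import *
o=ctrl.observe(); print(o["tool_pos"],o["time_s"])
t=cv2.imread("pics/tl.png"); a=cv2.resize(t[170:270,245:395],(600,400),interpolation=cv2.INTER_CUBIC)
d=cv2.imread("pics/d.png"); d=cv2.resize(d,None,fx=.5,fy=.5) if 0 else d
cv2.imwrite("pics/d2.png",d)
E
```

```text
top red dx right,up mm 30.5 36.0 r 47.2 cw deg 40.2
top pointer cw deg 43.5 43.4 depth 35.6
side red dx right,up mm 37.1 31.0 r 48.3 cw deg 50.1
side pointer cw deg 51.0 51.3 depth 36.5
[ 0.39810192 -0.06683376  0.13182338] 19.35
```

View pics/d2.png

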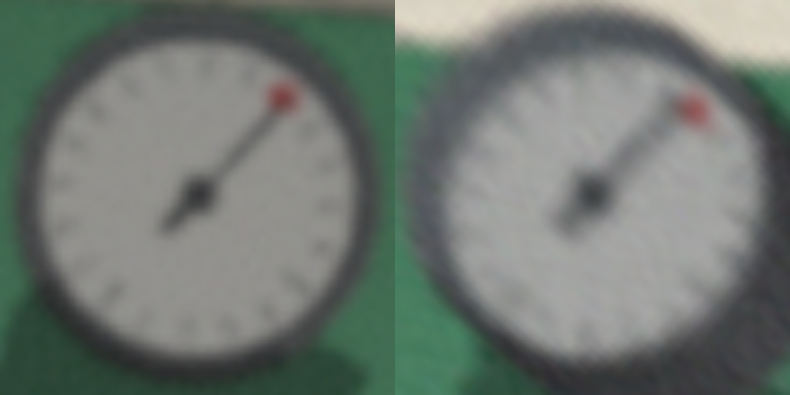

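The two marks nearly coincide. A sharper sub-pixel check: fit the pointer line per radius and the red spot in the clear top view.

```bash
cat > fine.py <<'E'
from h import *
T=None
acc=[]
for _ in range(6):
    c=ctrl.read_camera("top"); acc.append(c["color"].astype(np.float32))
im=np.mean(acc,0); D=np.array([.578,-.083]); n=561; g=(np.arange(n)-280)*.25e-3
X,Y=np.meshgrid(D[0]-g,D[1]-g,indexing="ij")
def rect(z):
    uv=proj(c,np.c_[X.ravel(),Y.ravel(),np.full(X.size,z)]).reshape(n,n,2).astype(np.float32); return cv2.remap(im,uv[...,0],uv[...,1],cv2.INTER_CUBIC)
r=rect(.09); b,gg,rr=cv2.split(r); yy,xx=np.mgrid[-280:281,-280:281]*.25
rad=np.hypot(xx,yy)
R=np.clip(rr-np.maximum(b,gg)-20,0,None); R[rad>57]=0
red=np.array([(R*xx).sum(),-(R*yy).sum()])/R.sum()
W=((gg>115)|(R>0))&(rad<64); W=cv2.morphologyEx(W.astype(np.uint8),cv2.MORPH_CLOSE,np.ones((41,41))); W=cv2.morphologyEx(W,cv2.MORPH_OPEN,np.ones((41,41)))
ct=max(cv2.findContours(W,0,1)[0],key=cv2.contourArea); e=cv2.fitEllipse(ct); dc=np.array([e[0][0]-280,280-e[0][1]])*.25
dark=np.clip(135-rr,0,None)
print("red",red.round(2),"disc",dc.round(2),np.round(np.array(e[1])*.25,1))
H=dark*(rad<7); hub=np.array([(H*xx).sum(),-(H*yy).sum()])/H.sum()
for _ in range(5):
    H=dark*(np.hypot(xx-hub[0],yy+hub[1])<6); hub=np.array([(H*xx).sum(),-(H*yy).sum()])/H.sum()
print("hub",hub.round(2))
a0=np.radians(43); d=np.array([np.sin(a0),np.cos(a0)]); pn=np.array([np.cos(a0),-np.sin(a0)])
s=(xx*d[0]-yy*d[1]); t=(xx*pn[0]-yy*pn[1])
bg=rr.max()
S=[];Q=[]
for q in list(range(-14,-7))+list(range(10,40,2)):
    m=(abs(s-q)<1)&(abs(t)<7); w=np.clip(np.percentile(gg[m],70)-gg[m],0,None)**2; S.append(q);Q.append((w*t[m]).sum()/w.sum())
f=np.polyfit([x for x in S if x>0],[y for x,y in zip(S,Q) if x>0],1); print("lateral",np.round(Q,2),"pointer deg",43+np.degrees(np.arctan(f[0])),"lat@47",np.polyval(f,47),"red lateral",red@pn,"red s",red@d)
for nm,cc in(("disc",dc),("hub",hub)): v=red-cc; print(nm,"red cw",np.degrees(np.arctan2(*v)),"r",np.hypot(*v))
print(ctrl.observe()["time_s"])
E
python3 fine.py
```

```text
red [30.62 36.06] disc [-0.04 -0.21] [109.2 109.9]
hub [0.13 0.4 ]
lateral [-0.52 -0.48 -0.47 -0.49 -0.48 -0.51 -0.51 -0.01  0.08  0.09 -0.02 -0.11
 -0.1  -0.02 -0.08 -0.02 -0.07 -0.08 -0.04  0.01 -0.1  -0.31] pointer deg 42.63230834822922 lat@47 -0.19829478241313253 red lateral -2.2020532199297644 red s 47.25330470513162
disc red cw 40.20723111998741 r 47.49116060085458
hub red cw 40.52791390247954 r 46.91869988248376
19.65
```

The red spot is still about 2 mm (2.2°) counter-clockwise of the tip. I'll go back for a short nudge of about 2 mm.

Call:
drive_tool:
  plan:
    - [-1,[42,1,0],[0,0,0]]
    - [-1,[38,1,10],[0,0,0]]
    - [-1,[0,0,20],[0,0,0]]
    - [-1,[0,0,9],[0,0,0]]
    - [-1,[0,0,0],[0,0,0]]

```text
time_s: 20.15
tool_pos: [0.4823, -0.0756, 0.0892]
eef_rot: [[0.997, -0.081, -0.003], [-0.081, -0.997, -0.002], [-0.003, 0.002, -1.0]]
contact_force: [-0.6, 0.3, -0.3]
finger_gap: -0.0002
```

Call:
drive_tool:
  plan:
    - [-1,[-1,0,2.5],[0,0,0]]
    - [-1,[0,0,1],[0,0,0]]
    - [-1,[0,0,0],[0,0,0]]
    - [-1,[0,0,0.6],[0,0,0]]
    - [-1,[0,0,0.5],[0,0,0]]
    - [-1,[0,0,0],[0,0,0]]

```text
time_s: 20.75
tool_pos: [0.4814, -0.0759, 0.0868]
eef_rot: [[0.997, -0.081, 0.0], [-0.081, -0.997, -0.003], [0.001, 0.003, -1.0]]
contact_force: [-1.2, -0.3, -0.6]
finger_gap: -0.0004
```

Call:
drive_tool:
  plan:
    - [-1,[0,0,0.6],[0,0,0]]
    - [-1,[0,0,0.6],[0,0,0]]
    - [-1,[0,0,0],[0,0,0]]

```text
time_s: 21.05
tool_pos: [0.4817, -0.076, 0.0859]
eef_rot: [[0.997, -0.081, 0.001], [-0.081, -0.997, -0.003], [0.001, 0.003, -1.0]]
contact_force: [0.0, 0.4, 0.6]
finger_gap: 0.0
```

Call:
drive_tool:
  plan:
    - [-1,[-0.5,0,1.1],[0,0,0]]
    - [-1,[0,0,0.9],[0,0,0]]
    - [-1,[0,0,0],[0,0,0]]

```text
time_s: 21.35
tool_pos: [0.4814, -0.0761, 0.0843]
eef_rot: [[0.997, -0.081, 0.001], [-0.081, -0.997, -0.004], [0.002, 0.003, -1.0]]
contact_force: [-1.3, 0.1, 2.8]
finger_gap: -0.0002
```

Call:
drive_tool:
  plan:
    - [-1,[0,0,0.6],[0,0,0]]
    - [-1,[0,0,0.6],[0,0,0]]
    - [-1,[0,0,0],[0,0,0]]

```text
time_s: 21.65
tool_pos: [0.4814, -0.0761, 0.084]
eef_rot: [[0.997, -0.081, 0.0], [-0.081, -0.997, -0.004], [0.001, 0.003, -1.0]]
contact_force: [-2.3, 0.9, 4.1]
finger_gap: -0.0002
```

Call:
drive_tool:
  plan:
    - [-1,[0,0,0.8],[0,0,0]]
    - [-1,[0,0,0.8],[0,0,0]]
    - [-1,[0,0,0.5],[0,0,0]]

```text
time_s: 21.95
tool_pos: [0.4815, -0.0761, 0.0834]
eef_rot: [[0.997, -0.081, -0.001], [-0.081, -0.997, -0.003], [-0.001, 0.003, -1.0]]
contact_force: [-3.6, 1.1, 7.3]
finger_gap: -0.0002
```

Call:
drive_tool:
  plan:
    - [-1,[0,2,0.3],[0,0,0]]
    - [-1,[0,1.5,0.2],[0,0,0]]
    - [-1,[0,0,0],[0,0,0]]

```text
time_s: 22.25
tool_pos: [0.4814, -0.0782, 0.0841]
eef_rot: [[0.997, -0.081, -0.001], [-0.081, -0.997, 0.0], [-0.001, -0.0, -1.0]]
contact_force: [-1.3, 1.1, 4.1]
finger_gap: 0.0003
```

```bash
python3 fine.py|grep red
```

```text
red [32.43 34.83] disc [ 3.41 14.28] [ 76.  118.4]
  0.    0.03 -0.03  0.02 -0.01  0.01 -0.01  0.11  0.1   0.07] pointer deg 43.1633707742697 lat@47 0.08608845745236195 red lateral -0.03524916331069125 red s 47.58533349222586
disc red cw 54.693716756735874 r 35.55795622679435
hub red cw 43.14255365456301 r 47.20170383693483
```

Aligned to about 0.1 mm. I'll lift straight off, retreat and verify.

Call:
drive_tool:
  plan:
    - [-1,[0,0,-3],[0,0,0]]
    - [-1,[0,0,-20],[0,0,0]]
    - [-1,[-30,0,-40],[0,0,0]]
    - [-1,[-45,0,-40],[0,0,0]]
    - [-1,[0,0,0],[0,0,0]]
    - [-1,[0,0,0],[0,0,0]]

```text
time_s: 23.15
tool_pos: [0.4115, -0.0738, 0.183]
eef_rot: [[0.997, -0.081, -0.001], [-0.081, -0.997, -0.004], [-0.001, 0.004, -1.0]]
contact_force: [0.9, -0.0, -0.3]
finger_gap: -0.0002
```

```bash
python3 fine.py; python3 - <<'E'
from h import *
c=ctrl.read_camera("top"); cv2.imwrite("pics/end.png",cv2.resize(c["color"][160:310,140:500],(792,330),interpolation=cv2.INTER_CUBIC)); o=ctrl.observe(); print(o["tool_pos"],o["contact_force"])
E
```

```text
red [32.39 34.77] disc [-0.09 -0.26] [109.3 109.9]
hub [0.16 0.4 ]
lateral [-0.51 -0.48 -0.47 -0.49 -0.46 -0.49 -0.49 -0.07 -0.    0.06  0.04 -0.03
 -0.05 -0.01 -0.04  0.01 -0.08 -0.06 -0.03  0.07  0.06  0.06] pointer deg 43.089193133908985 lat@47 0.03082424119066164 red lateral -0.023164695407616127 red s 47.52321778605676
disc red cw 42.83560535861811 r 47.77915406876757
hub red cw 43.16017232425288 r 47.12471011673864
23.45
[ 0.41134846 -0.07339155  0.18123775] [0.30902256 0.13452509 0.08673706]
```

View pics/end.png

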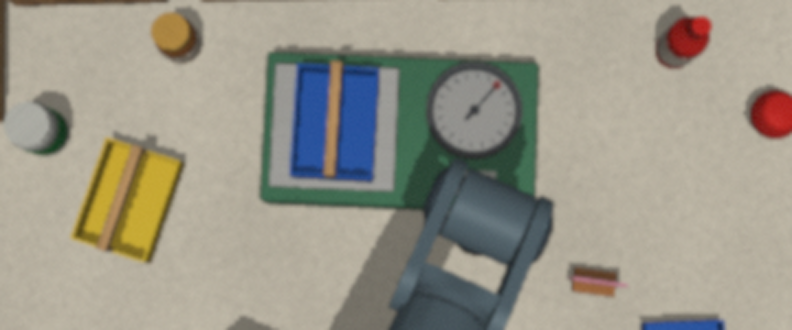

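The basket is centred on the platter, the pointer tip lies on the red mark at (497,85), and the other things are where they were. Handing in.

```bash
python3 -c "
from plant import ctrl
print(ctrl.job_done())"
```

```text
the job is handed in; nothing more can be done
None
```

I put the larger blue basket on the platter and let go of it, then tared the scale. I handed the job in at about 23.5 s of the 72 s allowed; it gave no verdict.

- **Basket:** in the last top picture it sits centred on the platter to within a few mm. The force when I lifted it was about 4 N, so it weighs roughly 0.4 kg.
- **Tare:** I rolled the thumbwheel in three strokes plus a short nudge. With the arm clear, the top camera shows the red mark at 43.2° and the pointer at 43.1°, less than 0.1 mm apart sideways at the tip.
- **Force:** the push on the wheel read at most about 8 N downwards, about 9.5 N in total, at the end of each move. I did not see the force within a move.
- **Everything else:** the yellow basket, jar, can, sauce bottle, apple and price card look untouched. The small blue basket is only partly in that last picture, but nothing went near it. The arm touches nothing.

**One disagreement:** the side camera's absolute dial angles were 8–10° off the top camera's, because of its oblique view. I relied on the top view for the final alignment and did not recheck it from the side after the nudge.

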